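# Put the press-stud mallet away in its sprung ring holder

## Robot

A 6-joint arm with a two-finger parallel gripper is mounted at the origin on a cart in front of the work surface, level with it; the furniture and walls round the work are solid. World frame = base frame: x ahead of the robot, y to its left, z up, the work surface at z = 0. Lengths are in mm, angles in degrees, forces in N, time in s.
With the tool pointing down it reaches from about 300 to 850 mm from the base axis. Payload 4.2 kg.
Tool frame: the origin (TCP) lies between the finger pads; the fingertips stand 22 mm ahead of it and the grasp point (between the pads) lies 3 mm ahead of it; z points along the fingers, y is the direction in which the jaws open and shut (so a half turn about z gives the same grasp; the last joint's range is limited). The gripper opens to 91 mm and grips with 3 to 60 N. Pads are 32 mm wide; open, the fingers measure 118 mm over their backs; the gripper's body (76 mm by 178 mm) begins 60 mm behind the grasp point.
Start: joints at [67.437, 18.312, 89.639, -0, 72.044, -1.146], TCP at [209.967, 535.308, 235.976] pointing down, gripper open.
Joint ranges: [-177.97, 177.97], [-48.28, 115.42], [12.27, 149.76], [-77.06, 257.06], [2.81, 150.46], [-146.56, 146.56]. Speed limits (degrees/s): [147.25, 147.25, 180, 180, 180, 180].

## Interface

Orientations are given as [roll, pitch, yaw] about the fixed x, y, z axes, in that order (R = Rz(yaw) Ry(pitch) Rx(roll)).
In Python, from workcell import * gives the robot as it stands.
- The arm moves only by the shell command python3 -m jog 'ROWS' [OPENING] [FORCE]. ROWS is text: rows parted by semicolons, each of 6 numbers parted by spaces: the shift along the tool's x, y, z in units of 0.5 m (1.0 is 0.5 m), then the turn, a rotation vector about the tool's x, y, z in units of pi/2 rad (1.0 is pi/2 rad). A call has 1 to 20 rows; each row is the pose to reach, as a shift and turn from the pose measured when the call began, along the tool's axes at that moment; what a row does not reach only later rows make up. A row lasts 1/12 s, in which the tool goes at most 41.7 mm and 7.16 degrees, less where a joint would pass 70% of its speed; a pose out of reach is approached as far as the arm can. A call with a number of a shift or a turn outside -1 to 1 is refused whole. A call with a gripper value outside its range is refused whole. OPENING is the opening, from -1 (shut) to 1 (fully open), set as the call begins (- or left out, the last holds). The fingers move at their own pace and stop on an object; FORCE is the grip in N (left out, the last holds). Time passes only in rows, so rows that repeat a pose let the fingers close. It gives the time, the measured TCP pose, the force and the opening at its end, in the units of the state.
- state(): the state, without advancing time (a new reading comes with each control period).
- grab_frame(name): name is "side" or "top" or "wrist"; returns the picture (400x640x3 uint8, red, green, blue); there is no depth.
- calibration(name): a dict with "mtx" (3x3 intrinsics, pixels), "rvec" (rotation vector, rad) and "tvec" (3), from world to camera coordinates, as OpenCV has them. Camera axes: x right, y down, z forward; pixel columns grow to the right and rows downward; lengths in mm; the calibration is good to about 2 mm. A picture is of the moment at which its call begins: read the wrist's pose just before it. calibration takes no time and is no camera call; for the wrist camera it gives the pose at the moment of the call.
- job_done(): hands the job in, once; it reports no verdict.
Trained networks look in the newest picture that a camera, given by its name, has taken for a name from the list of things; names that differ only in an ending like _2 or _b are one class to them, and where a whole thing is asked for, a point or a joint stands for the part that bears it (a point fixed in the world has none). Each returns a list of dicts, best first, with "confidence" (0 to 1); they miss things now and then, are a little off and sometimes report something else, mostly with a low value. They report only what shows in the picture. A call takes as long as a camera call. They do not tell look-alikes from the thing itself.
- spot_in(query, camera): "rect" ([left, top, right, bottom] in pixels, round what is visible of it).
- tip_of(query, camera): "location" ([column, row] in pixels: a listed point, or the origin of a listed thing).
The state is a dict: "time_s": time; "qpos": joint angles; "qvel": joint speeds; "effort": joint torques, N m; "ee_pos": TCP position; "ee_rot": TCP orientation; "force": force on the tool from outside, world axes, zero at the start; "torque": the same for the moment, N m; "gripper_width": finger opening in mm.
Only numpy, scipy, OpenCV 4.12 (cv2) and the standard library are available. Lean on these libraries where they do the work, as an engineer would, in place of code of your own. Each camera call takes 0.05 s, during which the arm holds its last target. There are 200 camera calls.

## Task

Lift the mallet out of the wooden tool block and put it away in the ring holder: lower its handle down through the ring, push it on past the ring's spring catch until the underside of the head sits on the rim, and press it home firmly but gently for about a second (around 12 N, never over 20 N). Then let go, leaving it hanging upright and fully home, and leave the wax tin, matchbox and scissors where they are.

Things in the scene. Friction and masses are not known exactly. Their poses are not given: they have to be found in the camera images.
- mallet: Mallet, 0.2 kg, upright, handle down, loose in the middle hole of the tool block (may lean up to 0.06 rad). Round wooden handle, 18 mm in diameter, its lowest 6 mm tapering to 11 mm; the 23 mm below the head are a thin steel neck, 11 mm in diameter. Handle and neck: 85 mm. Origin: centre of the handle's lower end; z runs up the handle, x along the head's length.
- mallet_head: The mallet's head, rigid with its handle: off-white nylon block, 66 mm (x) by 36 mm (y) by 40 mm (z) high, flat underside. Origin at its centre, 20 mm above its underside and 105 mm above the handle's lower end. Grasp it from above across the 36 mm.
- block: Wooden tool block, fixed, 100 x 160 x 60 mm (x, y, z). The mallet stands in its middle hole: diameter 21 mm, 50 mm deep, so the head's underside is 35 mm above the block's top. Origin: centre of its underside, z up.
- holder: Steel ring holder, fixed: 12 mm thick foot plate, a 14 mm post 80 mm along +x from the ring's axis, its top 140 mm above the worktop, and on it a clamped collar that carries the ring. The collar does not yield under 50 N. Origin: on the worktop on the ring's axis, z up.
- ring_axis (a point): Point on the ring's vertical axis, 115 mm above the worktop. The ring: tube of 21 mm bore, 29 mm outside, 32 mm tall, its rim flared to 27 mm bore, 35 mm outside. The collar was clamped by hand at a height that is NOT measured: the real rim is anywhere from 12 mm below to 12 mm above this point; only x and y are the ring's.
- wax_tin: Bystander: round green tin, 70 mm wide, 25 mm high. Origin: centre of its underside.
- matchbox: Bystander: matchbox, 36 x 54 x 16 mm. Origin: centre of its underside.
- scissors: Bystander: scissors lying flat, 87 x 199 x 9 mm. Origin: centre of its underside.
- catch_side (a point): Point beside the ring, 24 mm along the holder's -x from its axis, on the spring catch's housing, which is 19 mm below the real rim (moves with it: its height is not measured either). The sprung round nose stands 5 mm into the bore and grips the 18 mm handle, so that it must be pushed (some 2 to 12 N); about 2 mm before the head meets the rim it lets go round the neck.
Things that resemble listed ones, but are neither listed nor needed, are in the scene too. Of the things that look like the mallet, the largest one is meant.

How it is judged:
By the outcome, as a careful person would: the job done as asked, in the order asked, and still so for the second after the job is handed in, with the robot touching nothing.
It also fails if it takes over 64 s, if anything falls off the work surface, if the arm or the gripper's body presses on something with over 40 N, if the wrist force passes 120 N, or if a joint passes its speed limit or range.

## Working session

There is one attempt and no reset: what is moved stays moved. The work goes in short steps, Python scripts to look and compute and a shell command to move; the robot and the scene stay as the last step left them, time stands still between calls to the robot, and variables do not carry over. Pictures are saved under pics/ and viewed, about 8 in all and at most 12, crops included, and the job is handed in when it is done.

```bash
mkdir -p pics; ls; cat > h.py <<'E'
from workcell import *
import numpy as np, cv2
from scipy.spatial.transform import Rotation as R
def cal(n):
    c=calibration(n); return np.array(c["mtx"],float),np.array(c["rvec"],float).ravel(),np.array(c["tvec"],float).ravel()
def ray(c,px):
    K,r,t=c; Rm=cv2.Rodrigues(r)[0]; d=Rm.T@np.linalg.inv(K)@np.array([px[0],px[1],1.]); return -Rm.T@t,d/np.linalg.norm(d)
def atz(c,px,z):
    o,d=ray(c,px); return o+d*(z-o[2])/d[2]
def tri(obs):
    A=np.zeros((3,3));b=np.zeros(3)
    for c,px in obs:
        o,d=ray(c,px);P=np.eye(3)-np.outer(d,d);A+=P;b+=P@o
    x=np.linalg.solve(A,b); return x,[np.linalg.norm(np.cross(x-ray(c,p)[0],ray(c,p)[1])) for c,p in obs]
def proj(c,X):
    K,r,t=c; return cv2.projectPoints(np.array(X,float).reshape(-1,3),r,t,K,None)[0].reshape(-1,2)
def save(im,name): cv2.imwrite("pics/"+name,im[:,:,::-1])
E
python3 - <<'E'
from h import *
np.set_printoptions(precision=1,suppress=True)
s=state();print(s['time_s'],s['ee_pos'],s['ee_rot'],s['force'])
for n in ["top","side"]:
    im=grab_frame(n);save(im,n+"0.png");c=cal(n);print(n,"cam at",ray(c,(320,200))[0])
    for q in ["mallet","mallet_head","block","holder","ring_axis","catch_side"]:
        for d in tip_of(q,n)[:4]: print(n,q,round(d["confidence"],2),np.array(d["location"]))
    for q in ["mallet_head","mallet"]:
        for d in spot_in(q,n)[:4]: print(n,"rect",q,round(d["confidence"],2),np.array(d["rect"]))
E
```

```text
pics
0.0 [209.8 534.9 235.1] [-179.9   -0.   158.6] [-0.1  0.6 -0.6]
top cam at [ 128.3 -120.5 1498.7]
top mallet 0.71 [260.7 203. ]
top mallet 0.65 [215.7 198. ]
top mallet 0.58 [200.2 178.3]
top mallet 0.38 [256.  191.1]
top mallet_head 0.71 [363.3 232.1]
top mallet_head 0.6 [254.8 193.4]
top mallet_head 0.55 [197.8 168.9]
top mallet_head 0.48 [210.2 194.7]
top block 0.79 [260.5 201.1]
top holder 0.76 [366.1 231.2]
top ring_axis 0.78 [371.2 225.2]
top catch_side 0.55 [366.2 229.4]
top rect mallet_head 0.85 [242.  180.7 269.8 202.2]
top rect mallet_head 0.75 [186.1 163.  200.9 175.9]
top rect mallet_head 0.55 [199.8 185.5 218.1 199.8]
top rect mallet 0.68 [243.9 179.3 270.5 205.4]
top rect mallet 0.62 [198.2 184.2 217.8 198.7]
top rect mallet 0.5 [310.3 179.2 329.3 196.1]
top rect mallet 0.47 [187.8 161.5 201.2 181.1]
side cam at [-252.6 1167.1 1023.3]
side mallet 0.82 [251.6 292.6]
side mallet_head 0.79 [252.8 274.9]
side mallet_head 0.54 [281.9 270.1]
side block 0.58 [302.7 260.1]
side holder 0.87 [353.5 211.1]
side ring_axis 0.56 [356.5 184.2]
side catch_side 0.77 [366.8 191.5]
side rect mallet_head 0.62 [244.8 266.5 258.3 287.9]
side rect mallet_head 0.61 [274.4 259.7 289.5 274.7]
side rect mallet 0.79 [240.9 267.4 261.  294.2]
```

```bash
python3 - <<'E'
from h import *
a=cv2.imread("pics/top0.png")[130:280,170:430];b=cv2.imread("pics/side0.png")[140:320,200:460]
a=cv2.resize(a,(780,450),interpolation=3);cv2.imwrite("pics/t1.png",a)
b=cv2.resize(b,(780,540),interpolation=3);cv2.imwrite("pics/s1.png",b)
E
```

```text
(no output)
```

View pics/t1.png

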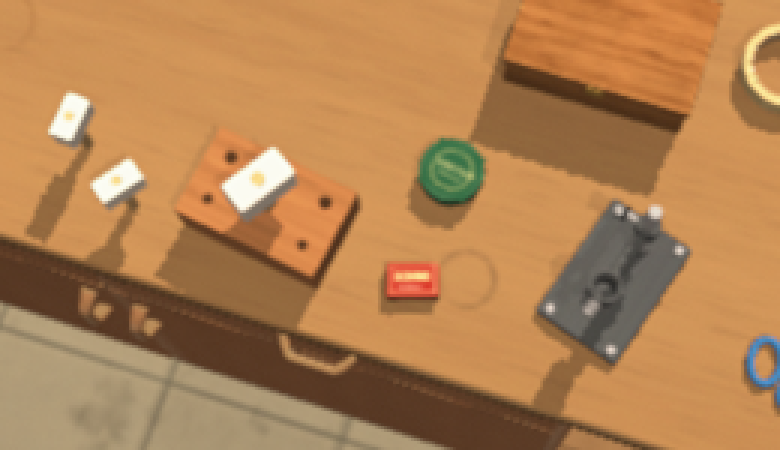

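View pics/s1.png

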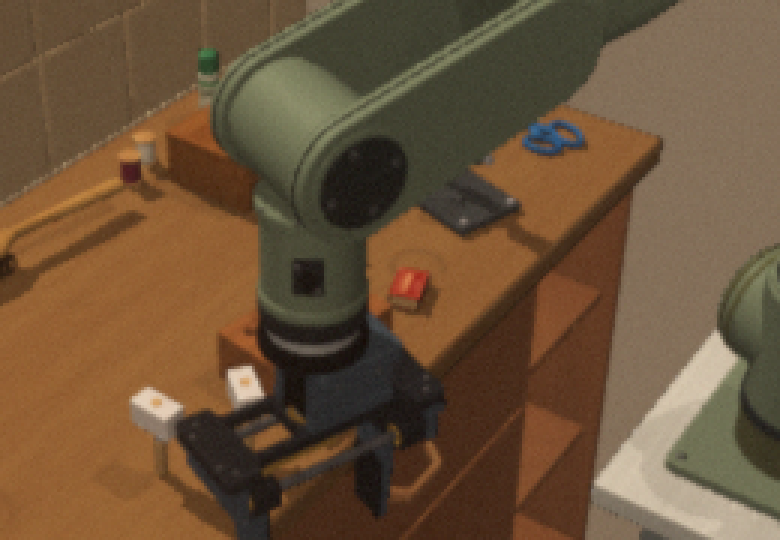

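The top view shows three white mallets: small ones at (193,169) and (209,190), both outside the block, and a clearly larger one at (256,190) standing in the block's middle hole, so I choose that one. The ring is at (371,225) and the post top at (388,201). In the side view the arm hides the block.

```bash
python3 - <<'E'
from h import *
np.set_printoptions(precision=1,suppress=True)
c=cal("top"); f=lambda p:(170+p[0]/3,130+p[1]/3)
for n,p,z in [("head",(259,179),135),("h1",(222,182),135),("h2",(275,148),135),("h3",(296,174),135),("h4",(246,214),135),("ring",(604,286),115),("post",(655,212),140),
 ("bl L",(177,209),60),("bl T",(218,128),60),("bl R",(358,200),60),("bl B",(316,283),60),("p1",(548,310),12),("p2",(617,205),12),("p3",(689,250),12),("p4",(612,362),12)]:
    print(n,atz(c,f(p),z))
E
```

```text
head [479.9 175.2 135. ]
h1 [465.9 208.5 135. ]
h2 [514.8 171.2 135. ]
h3 [495.9 142.6 135. ]
h4 [442.6 175.1 135. ]
ring [ 486.4 -176.3  115. ]
post [ 565.8 -201.8  140. ]
bl L [443.  260.3  60. ]
bl T [538.4 251.1  60. ]
bl R [509.5  87.2  60. ]
bl B [413.6  99.2  60. ]
p1 [ 470.4 -132.2   12. ]
p2 [ 602. -169.   12.]
p3 [ 578.  -254.8   12. ]
p4 [ 438.5 -210.7   12. ]
```

```bash
python3 -m jog '-0.03 -0.02 -0.02 0 0 0.01; -0.09 -0.055 -0.05 0 0 0.03; -0.15 -0.09 -0.05 0 0 0.05; -0.21 -0.13 -0.05 0 0 0.07; -0.27 -0.17 -0.05 0 0 0.09; -0.33 -0.205 -0.05 0 0 0.11; -0.39 -0.24 -0.05 0 0 0.14; -0.45 -0.28 -0.05 0 0 0.14; -0.51 -0.315 -0.05 0 0 0.14; -0.57 -0.35 -0.05 0 0 0.14; -0.63 -0.39 -0.05 0 0 0.14; -0.69 -0.425 -0.05 0 0 0.14; -0.74 -0.457 -0.05 0 0 0.14; -0.766 -0.473 -0.05 0 0 0.14; -0.766 -0.473 -0.05 0 0 0.14; -0.766 -0.473 -0.05 0 0 0.14; -0.766 -0.473 -0.05 0 0 0.14' 1 20
python3 - <<'E'
from h import *
np.set_printoptions(precision=1,suppress=True)
s=state();print(s['time_s'],s['ee_pos'],s['ee_rot'],s['force'],s['gripper_width'])
c=cal("wrist");im=grab_frame("wrist");save(im,"w0.png")
for q in ["mallet_head","block"]:
    for d in tip_of(q,"wrist")[:3]: print(q,round(d["confidence"],2),np.array(d["location"]),atz(c,d["location"],115 if 'h' in q else 0))
cs=cal("side");ims=grab_frame("side");save(ims,"s2.png")
for q in ["mallet_head","mallet","ring_axis","catch_side"]:
    for d in tip_of(q,"side")[:3]: print("side",q,round(d["confidence"],2),np.array(d["location"]))
print(ray(c,(320,200)))
E
```

```text
time_s: 2.32
ee_pos: [479.7, 175.8, 260.9]
ee_rot: [180.0, -0.0, 146.0]
force: [-0.7, -0.9, 0.5]
gripper_width: 91.5
2.3167 [479.7 175.8 260.9] [180.  -0. 146.] [-0.7 -0.9  0.5] 91.50223067418882
mallet_head 0.98 [423.9  75.4] [443.1 307.3 115. ]
mallet_head 0.7 [519.8  76.2] [488.8 374.  115. ]
side mallet_head 0.71 [253.1 276.7]
side mallet_head 0.63 [282.1 270.5]
side mallet_head 0.59 [301.3 230.7]
side mallet 0.89 [303.  256.3]
side mallet 0.84 [253.1 293.8]
side mallet 0.54 [280.6 290.7]
side ring_axis 0.82 [357.9 184.1]
side ring_axis 0.74 [370.7 180.7]
side catch_side 0.71 [365.8 190.2]
side catch_side 0.22 [301.7 233.7]
(array([424.6, 212.5, 410.7]), array([ 0.2, -0.1, -1. ]))
```

View pics/w0.png

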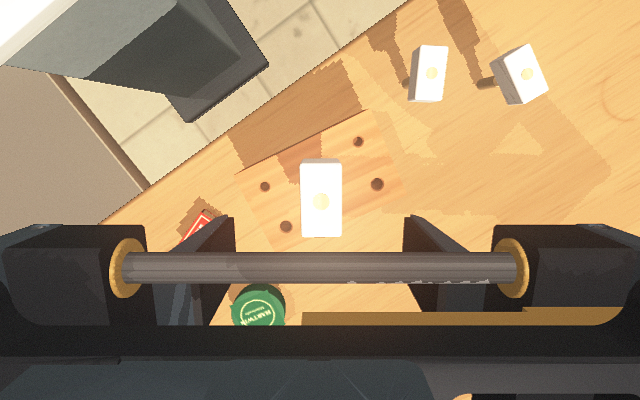

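The wrist view shows the chosen mallet in the block's middle hole. Its head spans columns 301–341 and rows 159–237, square to the jaws, with its top-centre dot at (321,201). The two small look-alikes are at (429,75) and (520,76).

```bash
python3 - <<'E'
from h import *
np.set_printoptions(precision=1,suppress=True)
c=cal("wrist");cs=cal("side");ct=cal("top")
im=cv2.imread("pics/w0.png").min(2)
m=(im>200).astype('uint8');m[:140]=0;m[245:]=0;m[:,:290]=0;m[:,350:]=0
pts=cv2.findNonZero(m);print(cv2.minAreaRect(pts))
for p in [(321.5,201),(301,237),(341,237),(321,237),(301.5,166),(340,166)]: print(p,atz(c,p,135))
# block holes z=60 -> mean is block centre
print("block",np.mean([atz(c,p,60) for p in [(358,141),(377,184),(265,186),(286,226)]],0))
print("tri head",tri([(c,(321.5,201)),(ct,(256.3,189.7))]))
print(proj(cs,[[480,176,135],[480,176,115]]))
for ring in [(371.2,225.2),(371.3,225.3)]:
  for sp in [(356.5,184.2),(357.9,184.1)]: print(tri([(ct,ring),(cs,sp)]))
print(tri([(ct,(366.2,229.4)),(cs,(366.3,190.8))]))
E
```

```text
((320.5, 199.5), (73.0, 41.0), 90.0)
(321.5, 201) [481.3 177.6 135. ]
(301, 237) [498.3 144.5 135. ]
(341, 237) [517.9 173.7 135. ]
(321, 237) [508.1 159.1 135. ]
(301.5, 166) [447.  180.5 135. ]
(340, 166) [465.  207.2 135. ]
block [481.6 177.6  60. ]
tri head (array([482.2, 176.8, 127.8]), [np.float64(0.55586511277641), np.float64(0.5558651127763796)])
[[301.8 225.9]
 [301.8 231.2]]
(array([ 491.4, -175. ,  108.2]), [np.float64(3.134083981639345), np.float64(3.134083981639371)])
(array([ 488.7, -175.8,  110.1]), [np.float64(0.8194104436967697), np.float64(0.819410443696574)])
(array([ 491.4, -175.3,  108. ]), [np.float64(3.2885772561317435), np.float64(3.2885772561313624)])
(array([ 488.7, -176.1,  109.9]), [np.float64(0.9731835832849868), np.float64(0.9731835832851479)])
(array([ 463. , -169.7,   99. ]), [np.float64(11.40136823845616), np.float64(11.40136823845638)])
```

```bash
python3 -m jog '-0.001 0.0045 0.03 0 0 0; -0.001 0.0045 0.08 0 0 0; -0.001 0.0045 0.13 0 0 0; -0.001 0.0045 0.18 0 0 0; -0.001 0.0045 0.22 0 0 0; -0.001 0.0045 0.25 0 0 0; -0.001 0.0045 0.27 0 0 0; -0.001 0.0045 0.28 0 0 0; -0.001 0.0045 0.28 0 0 0; -0.001 0.0045 0.28 0 0 0; -0.001 0.0045 0.28 0 0 0'
python3 -m jog '0 0 0 0 0 0; 0 0 0 0 0 0; 0 0 0 0 0 0; 0 0 0 0 0 0; 0 0 0 0 0 0; 0 0 0 0 0 0; 0 0 0 0 0 0; 0 0 0 0 0 0; 0 0 0 0 0 0; 0 0 0 0 0 0; 0 0 0 0 0 0; 0 0 0 0 0 0' -1 40
```

```text
time_s: 3.63
ee_pos: [482.4, 177.6, 122.0]
ee_rot: [179.9, 0.1, 146.0]
force: [0.9, 0.2, -0.1]
gripper_width: 91.3
time_s: 4.63
ee_pos: [482.4, 177.5, 122.0]
ee_rot: [179.9, 0.1, 146.0]
force: [0.2, -0.3, -0.2]
gripper_width: 36.0
```

```bash
python3 -m jog '0 0 -0.01 0 0 0; 0 0 -0.03 0 0 0; 0 0 -0.06 0 0 0; 0 0 -0.10 0 0 0; 0 0 -0.14 0 0 0; 0 0 -0.18 0 0 0; 0 0 -0.22 0 0 0; 0 0 -0.26 0 0 0; 0 0 -0.30 0 0 0; 0 0 -0.33 0 0 0; 0 0 -0.34 0 0 0; 0 0 -0.34 0 0 0; 0 0 -0.34 0 0 0; 0 0 -0.34 0 0 0'
python3 - <<'E'
from h import *
s=state();p=np.array(s['ee_pos']);Rm=R.from_euler('xyz',s['ee_rot'],degrees=True).as_matrix()
print(s['ee_pos'],s['ee_rot'],s['force'],s['torque'],s['gripper_width'])
print("to 30 mm short of ring",Rm.T@(np.array([488,-176,p[2]])-p)/500)
E
```

```text
time_s: 5.8
ee_pos: [481.3, 177.2, 290.8]
ee_rot: [-180.0, -0.0, 146.0]
force: [-0.3, -1.6, -1.9]
gripper_width: 35.9
[481.28148412 177.17901766 290.81574859] [-1.79985429e+02 -1.30568030e-02  1.46035129e+02] [-0.32015665 -1.63443702 -1.87879187] [-0.01552996  0.00173078 -0.0055215 ] 35.934036382522635
to 30 mm short of ring [-4.05775687e-01 -5.78332358e-01  5.46025261e-05]
```

```bash
python3 -m jog '-0.01 -0.012 0 0 0 0; -0.04 -0.045 0 0 0 0; -0.08 -0.09 0 0 0 0; -0.12 -0.135 0 0 0 0; -0.16 -0.18 0 0 0 0; -0.2 -0.225 0 0 0 0; -0.24 -0.27 0 0 0 0; -0.28 -0.315 0 0 0 0; -0.32 -0.36 0 0 0 0; -0.36 -0.405 0 0 0 0; -0.4 -0.45 0 0 0 0; -0.44 -0.495 0 0 0 0; -0.48 -0.53 0 0 0 0; -0.5 -0.56 0 0 0 0; -0.52 -0.578 0 0 0 0; -0.52 -0.578 0 0 0 0; -0.52 -0.578 0 0 0 0; -0.52 -0.578 0 0 0 0; -0.52 -0.578 0 0 0 0'
python3 - <<'E'
from h import *
np.set_printoptions(precision=1,suppress=True)
s=state();print(s['time_s'],s['ee_pos'],s['ee_rot'],s['force'],s['gripper_width'])
out=[]
for n,z in [("wrist",115),("side",115),("top",115)]:
    c=cal(n);im=grab_frame(n);save(im,n+"3.png")
    for q in ["ring_axis","catch_side","mallet","mallet_head"]:
        for d in tip_of(q,n)[:2]: print(n,q,round(d["confidence"],2),np.array(d["location"]),atz(c,d["location"],115))
p=np.array(s['ee_pos'])
for n in ["side","top"]: print(n,proj(cal(n),[p-[0,0,3],p-[0,0,113],[488,-176,115]]))
b=cv2.imread("pics/side3.png")[80:240,290:450]
b=cv2.resize(b,(480,480),interpolation=3)
a=cv2.resize(cv2.imread("pics/top3.png")[150:270,310:430],(320,320))
cv2.imwrite("pics/sc3.png",np.hstack([b,np.vstack([a,np.zeros((160,320,3),'uint8')])]))
E
```

```text
time_s: 7.38
ee_pos: [535.3, -206.7, 290.7]
ee_rot: [180.0, -0.1, 146.1]
force: [0.1, 0.5, -1.5]
gripper_width: 35.7
7.3833 [ 535.3 -206.7  290.7] [180.   -0.1 146.1] [ 0.1  0.5 -1.5] 35.69887779251581
wrist ring_axis 0.7 [321.8 134.7] [ 492.3 -174.2  115. ]
wrist mallet 0.97 [317.9 207. ] [ 549.9 -217.5  115. ]
wrist mallet_head 0.94 [320.7 257.3] [ 597.  -245.7  115. ]
side ring_axis 0.94 [357.5 186.6] [ 477.9 -152.9  115. ]
side ring_axis 0.15 [355.5 161.5] [ 580.2 -308.7  115. ]
side catch_side 0.63 [364.2 189.9] [ 447.4 -147.6  115. ]
side mallet 0.84 [355.4 161.2] [ 581.8 -310.5  115. ]
side mallet 0.83 [253.2 295.7] [415.6 476.3 115. ]
side mallet_head 0.7 [283.2 269.2] [416.9 348.9 115. ]
side mallet_head 0.64 [250.2 277.4] [468.7 427.5 115. ]
top catch_side 0.63 [262.2 205.3] [445.  146.7 115. ]
top catch_side 0.61 [368.5 233.2] [ 461.3 -175.   115. ]
top mallet 0.76 [197.9 176.7] [469.2 359.8 115. ]
top mallet 0.56 [215.7 197.6] [424.8 285.4 115. ]
top mallet_head 0.64 [210.8 193.5] [432.1 303.8 115. ]
top mallet_head 0.64 [195.3 169.4] [488.4 375.9 115. ]
side [[354.1 132.5]
 [352.5 160.5]
 [358.4 183. ]]
top [[395.2 196.2]
 [389.  207.4]
 [371.4 224.8]]
```

View pics/wrist3.png

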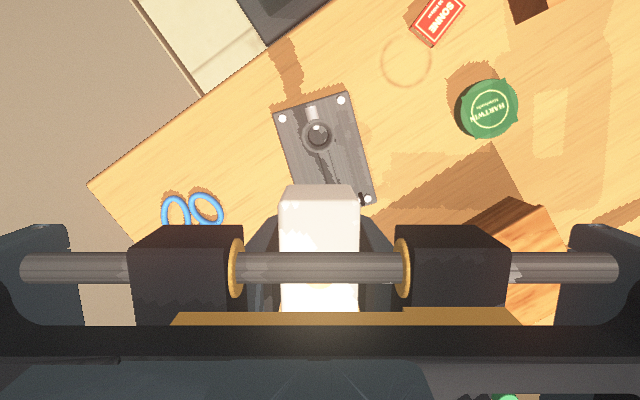

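View pics/sc3.png

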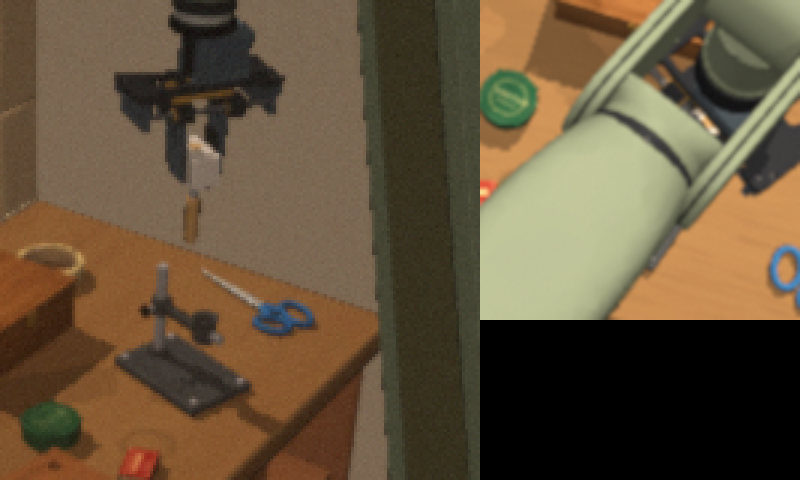

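The wrist view shows the ring rim centred near (317,134), with its catch towards (312,110). The held head is at (320,250) and the scissors, tin and matchbox are clear. In the side crop the handle hangs nearly straight, with its lower end at about (353.5,160) full-frame. The ring is at (358,186).

```bash
python3 - <<'E'
from h import *
np.set_printoptions(precision=3,suppress=True)
s=state();p=np.array(s['ee_pos']);Rm=R.from_euler('xyz',s['ee_rot'],degrees=True).as_matrix()
c=cal("wrist");cs=cal("side");ct=cal("top");print("q",np.array(s['qpos']))
for z in (103,115,127): print(z,atz(c,(317.3,134.5),z))
x,e=tri([(c,(317.3,134.5)),(ct,(371.2,225.2)),(cs,(358,185.2))]);print(x,e)
print(Rm.T@(np.array([488.5,-175,p[2]])-p)/500)
g=cv2.resize(cv2.imread("pics/wrist3.png")[90:180,260:380],(720,540),interpolation=3);cv2.imwrite("pics/w3c.png",g)
E
```

```text
q [-22.35   16.639  84.156  -0.012  79.222 -78.382]
103 [ 490.316 -179.12   103.   ]
115 [ 489.962 -178.832  115.   ]
127 [ 489.607 -178.543  127.   ]
[ 489.896 -177.707  104.259] [np.float64(1.4335843663892842), np.float64(1.510650682131707), np.float64(0.1571867290663827)]
[0.115 0.002 0.   ]
```

View pics/w3c.png

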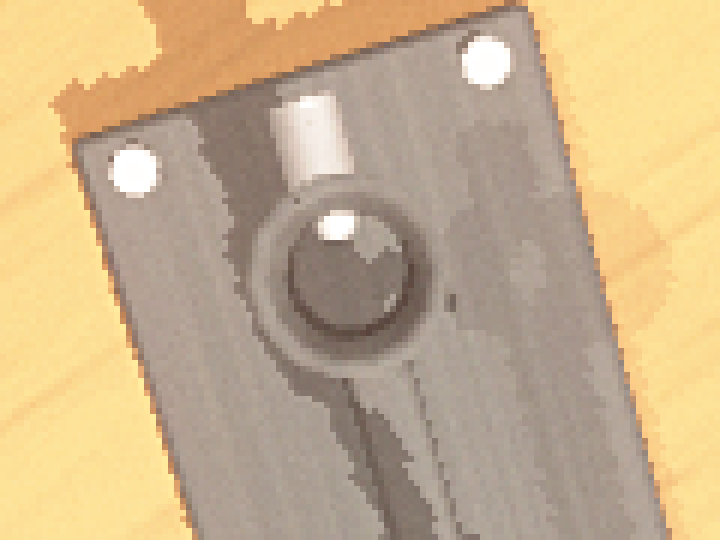

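The close crop shows the rim centred at (317.1,135.9), about 31 px across. I'll turn the tool so that the side camera sees any lean square on, which also gives a second wrist view that cancels camera bias.

```bash
python3 -m jog '0.003 0.006 0 0 0 -0.03; 0.008 0.016 0 0 0 -0.09; 0.012 0.026 0 0 0 -0.16; 0.017 0.036 0 0 0 -0.23; 0.022 0.046 0 0 0 -0.3; 0.027 0.056 0 0 0 -0.37; 0.032 0.066 0 0 0 -0.44; 0.037 0.076 0 0 0 -0.51; 0.04 0.084 0 0 0 -0.57; 0.042 0.087 0 0 0 -0.6; 0.042 0.087 0 0 0 -0.6; 0.042 0.087 0 0 0 -0.6; 0.042 0.087 0 0 0 -0.6; 0.042 0.087 0 0 0 -0.6'
python3 - <<'E'
from h import *
np.set_printoptions(precision=1,suppress=True)
s=state();p=np.array(s['ee_pos']);print(s['time_s'],p,s['ee_rot'],s['force'],s['gripper_width'])
Rm=R.from_euler('xyz',s['ee_rot'],degrees=True).as_matrix()
c=cal("wrist");im=grab_frame("wrist");save(im,"wrist4.png")
for d in tip_of("ring_axis","wrist")[:1]: print(d);
w=np.round(proj(c,[[489.5,-177.5,115]])[0]).astype(int);print("proj",w)
cs=cal("side");im2=grab_frame("side");save(im2,"side4.png")
for q in ["mallet","ring_axis"]: print(tip_of(q,"side")[:2])
pts=[p+Rm@np.array([0,0,z]) for z in (3,3+20,3+43,3+105)]
pr=proj(cs,pts);print("side pred grasp, underside, neck end, tip",pr)
x0,y0=w[0]-50,w[1]-50
g=cv2.resize(im[y0:y0+100,x0:x0+100],(400,400),interpolation=3)
x1,y1=int(pr[3][0])-20,int(pr[3][1])-32
g2=cv2.resize(im2[y1:y1+65,x1:x1+40],None,fx=8,fy=8,interpolation=3)
can=np.zeros((520,730,3),'uint8');can[:400,:400]=g;can[:520,405:725]=g2;save(can,"c4.png");print(x0,y0,x1,y1)
E
```

```text
time_s: 9.3
ee_pos: [542.3, -160.2, 290.8]
ee_rot: [180.0, -0.0, -160.0]
force: [0.1, -0.9, -2.0]
gripper_width: 35.7
9.3 [ 542.3 -160.2  290.8] [ 180.   -0. -160.] [ 0.1 -0.9 -2. ] 35.742015403419664
{'location': [322.1, 133.2], 'confidence': 0.56}
proj [320 133]
[{'location': [280.5, 289.3], 'confidence': 0.8}, {'location': [253.7, 296.2], 'confidence': 0.7}]
[{'location': [355.4, 184.9], 'confidence': 0.62}]
side pred grasp, underside, neck end, tip [[345.3 136.6]
 [345.1 141.9]
 [344.8 148. ]
 [344.  163.7]]
270 83 324 131
```

View pics/c4.png

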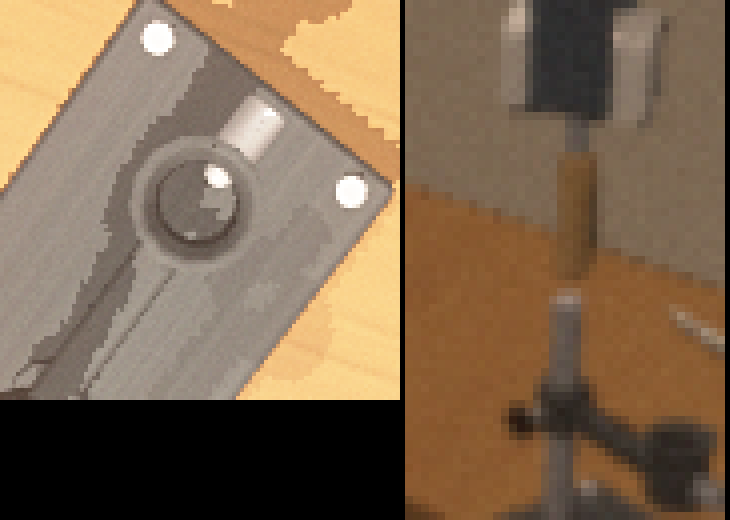

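The crop shows the rim centre at wrist pixel (318.1,133.5). In the side view the handle is vertical within about 0.01 rad, with the neck at column 345.5 and the tip at about 345. The rim is at about (358.6,184.5), with a common side-camera offset of roughly (+0.8,+0.9) px.

```bash
python3 - <<'E'
from h import *
from scipy.optimize import least_squares
np.set_printoptions(precision=3,suppress=True)
s=state();p=np.array(s['ee_pos']);Rm=R.from_euler('xyz',s['ee_rot'],degrees=True).as_matrix()
c=cal("wrist");o,_=ray(c,(0,0))
# camera pose in tool, to rebuild first view
Rc=cv2.Rodrigues(c[1])[0]; oT=Rm.T@(o-p); RcT=Rc@Rm
p1=np.array([535.3,-206.7,290.7]);R1=R.from_euler('xyz',[180,-.1,146.1],degrees=True).as_matrix()
def view(pp,RR): 
    Rw=RcT@RR.T; oo=pp+RR@oT; return (c[0],cv2.Rodrigues(Rw)[0].ravel(),-Rw@oo)
c1=view(p1,R1)
cs=cal("side")
z=113
a=atz(c1,(317.1,135.9),z);b=atz(c,(318.1,133.5),z);print("views",a,b)
# a = ring + R1@[bx,by], b = ring + R@[bx,by]
A=np.block([[np.eye(2),R1[:2,:2]],[np.eye(2),Rm[:2,:2]]]);sol=np.linalg.solve(A,np.r_[a[:2],b[:2]]);print("ring, bias",sol)
# regularised with side column, bias sigma 2
def res(v):
    X=np.array([v[0],v[1],v[4]])
    return np.r_[(X[:2]+R1[:2,:2]@v[2:4]-a[:2])/.7,(X[:2]+Rm[:2,:2]@v[2:4]-b[:2])/.7,v[2:4]/2,(proj(cs,X)[0]-[357.8,183.6])/[.4,.4]]
v=least_squares(res,[489,-177,0,0,113]).x;print("fit",v)
print("shift units to fit",Rm.T@(np.array([v[0],v[1],p[2]])-p)/500)
E
```

```text
views [ 490.961 -178.321  113.   ] [ 491.029 -178.975  113.   ]
ring, bias [ 491.639 -178.582    0.708   -0.161]
fit [ 491.541 -178.569    0.584   -0.152  110.126]
shift units to fit [0.108 0.    0.   ]
```

```bash
python3 -m jog '0.02 0 0 0 0 0; 0.05 0 0 0 0 0; 0.08 0 0 0 0 0; 0.1 0 0 0 0 0; 0.108 0 0.01 0 0 0; 0.108 0 0.03 0 0 0; 0.108 0 0.06 0 0 0; 0.108 0 0.09 0 0 0; 0.108 0 0.11 0 0 0; 0.108 0 0.117 0 0 0; 0.108 0 0.117 0 0 0; 0.108 0 0.117 0 0 0; 0.108 0 0.117 0 0 0; 0.108 0 0.117 0 0 0'
python3 - <<'E'
from h import *
np.set_printoptions(precision=1,suppress=True)
s=state();p=np.array(s['ee_pos']);print(s['time_s'],p,s['ee_rot'],s['force'],s['torque'],s['gripper_width'])
im=grab_frame("side");save(im,"side5.png");cs=cal("side")
pr=proj(cs,[p-[0,0,112],[491.5,-178.6,110]]);print(pr)
x,y=int(pr[0][0])-25,int(pr[0][1])-28
save(cv2.resize(im[y:y+54,x:x+50],None,fx=10,fy=10,interpolation=3),"c5.png");print(x,y)
E
```

```text
time_s: 10.72
ee_pos: [492.1, -178.7, 233.1]
ee_rot: [-179.9, 0.1, -160.0]
force: [0.0, -0.2, -1.6]
gripper_width: 35.7
10.7167 [ 492.1 -178.7  233.1] [-179.9    0.1 -160. ] [ 0.  -0.2 -1.6] [0.1 0.1 0. ] 35.74289366268027
[[357.9 180.9]
 [357.8 183.6]]
332 152
```

View pics/c5.png

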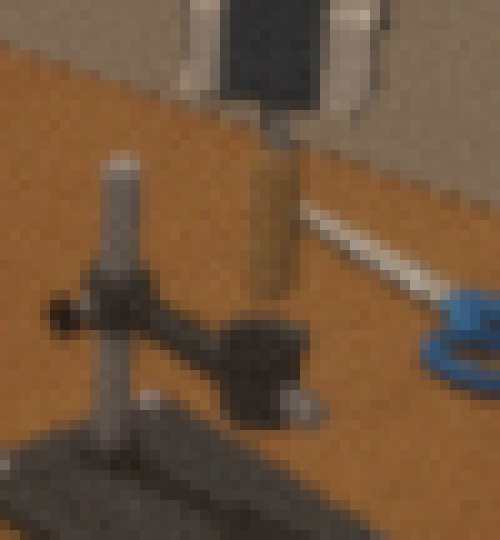

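The side crop shows the handle tip at (359.3,181) just above the rim centre (358.4,184.5). That puts the handle about 2 mm too far along tool +x, so I'll correct it and descend under guard.

```bash
cat > f.py <<'E'
from h import *
np.set_printoptions(precision=2,suppress=True)
s=state();Rm=R.from_euler('xyz',s['ee_rot'],degrees=True).as_matrix()
print("F tool",Rm.T@np.array(s['force']),"M tool",Rm.T@np.array(s['torque']),"z",s['ee_pos'][2],"w",s['gripper_width'])
E
python3 -m jog '-0.004 0 0 0 0 0; -0.004 0 0.006 0 0 0; -0.004 0 0.012 0 0 0; -0.004 0 0.018 0 0 0; -0.004 0 0.024 0 0 0; -0.004 0 0.03 0 0 0; -0.004 0 0.03 0 0 0; -0.004 0 0.03 0 0 0'; python3 f.py
```

```text
time_s: 11.43
ee_pos: [493.8, -178.0, 217.7]
ee_rot: [-180.0, 0.0, -160.0]
force: [-0.2, -0.6, -2.0]
gripper_width: 36.0
F tool [ 0.36 -0.48  2.  ] M tool [-0.09 -0.01 -0.02] z 217.73974574926046 w 35.96457295639259
```

```bash
python3 -m jog '0 0 0.004 0 0 0; 0 0 0.008 0 0 0; 0 0 0.012 0 0 0; 0 0 0.012 0 0 0'; python3 f.py;  python3 -m jog '0 0 0.003 0 0 0; 0 0 0.006 0 0 0; 0 0 0.006 0 0 0'; python3 f.py
```

```text
time_s: 11.77
ee_pos: [493.5, -177.9, 211.3]
ee_rot: [180.0, -0.0, -160.0]
force: [-0.8, -0.6, -2.6]
gripper_width: 35.7
F tool [ 0.93 -0.3   2.6 ] M tool [-0.08 -0.01  0.02] z 211.2807325593356 w 35.71582407449951
time_s: 12.02
ee_pos: [493.3, -177.8, 207.9]
ee_rot: [180.0, -0.0, -160.0]
force: [-1.1, 0.6, -2.8]
gripper_width: 35.8
F tool [0.78 0.96 2.77] M tool [-0.11 -0.04  0.06] z 207.8892110246186 w 35.766332033586956
```

```bash
python3 -m jog '0 0 0.004 0 0 0; 0 0 0.008 0 0 0; 0 0 0.008 0 0 0'; python3 f.py
```

```text
time_s: 12.27
ee_pos: [493.1, -177.7, 203.4]
ee_rot: [179.9, -0.1, -160.0]
force: [0.1, 0.4, -2.7]
gripper_width: 36.0
F tool [-0.26  0.37  2.68] M tool [-0.09 -0.02  0.01] z 203.38081993583668 w 35.982654932123104
```

```bash
python3 -m jog '0 0 0.004 0 0 0; 0 0 0.008 0 0 0; 0 0 0.008 0 0 0'; python3 f.py
```

```text
time_s: 12.52
ee_pos: [492.8, -177.6, 198.9]
ee_rot: [179.9, -0.1, -160.0]
force: [0.7, 0.8, -2.2]
gripper_width: 36.0
F tool [-0.92  0.5   2.2 ] M tool [-0.09  0.01  0.  ] z 198.87031969086226 w 35.97826608989829
```

```bash
python3 -m jog '0 0 0.004 0 0 0; 0 0 0.008 0 0 0; 0 0 0.008 0 0 0'; python3 f.py
```

```text
time_s: 12.77
ee_pos: [493.2, -177.7, 194.6]
ee_rot: [179.9, -0.1, -160.0]
force: [2.7, 0.2, -1.5]
gripper_width: 36.0
F tool [-2.56 -0.76  1.46] M tool [ 0.14 -0.37  0.04] z 194.6029817749463 w 36.019282282560056
```

```bash
python3 -m jog '0 0 0.004 0 0 0; 0 0 0.008 0 0 0; 0 0 0.008 0 0 0'; python3 f.py
```

```text
time_s: 13.02
ee_pos: [493.5, -177.9, 190.4]
ee_rot: [180.0, -0.0, -160.0]
force: [1.3, -0.3, -3.1]
gripper_width: 35.8
F tool [-1.13 -0.77  3.14] M tool [ 0.25 -0.35 -0.05] z 190.44963901105587 w 35.82482888141425
```

```bash
python3 -m jog '0 0 0.004 0 0 0; 0 0 0.008 0 0 0; 0 0 0.008 0 0 0'; python3 f.py
```

```text
time_s: 13.27
ee_pos: [493.5, -177.9, 186.0]
ee_rot: [180.0, -0.0, -160.0]
force: [1.6, -0.4, -2.7]
gripper_width: 35.9
F tool [-1.36 -0.89  2.67] M tool [ 0.22 -0.3  -0.01] z 186.04622388924994 w 35.922816819269464
```

```bash
python3 -m jog '0 0 0.004 0 0 0; 0 0 0.008 0 0 0; 0 0 0.008 0 0 0'; python3 f.py
```

```text
time_s: 13.52
ee_pos: [493.5, -178.0, 181.5]
ee_rot: [180.0, -0.1, -160.0]
force: [1.0, -0.9, -2.9]
gripper_width: 36.1
F tool [-0.63 -1.2   2.86] M tool [ 0.23 -0.29  0.02] z 181.49675750961902 w 36.088686289748246
```

```bash
python3 - <<'E'
from h import *
im=grab_frame("side");save(im,"side6.png");save(cv2.resize(im[152:206,332:382],None,fx=10,fy=10,interpolation=3),"c6.png")
E
```

```text
(no output)
```

View pics/c6.png

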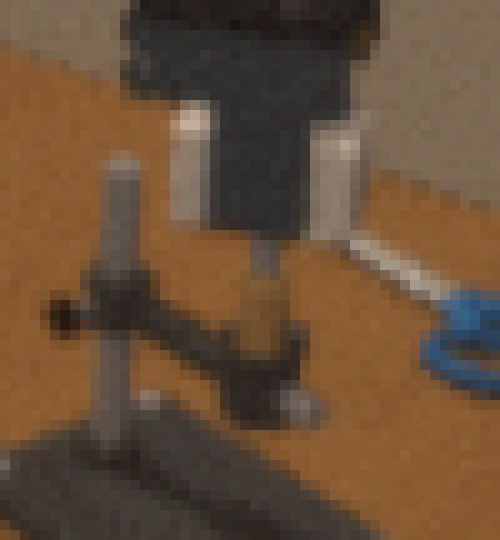

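The side crop shows the handle going down inside the ring: its lower part is hidden behind the front rim at about (358,187), and the neck junction is at (358.5,179.5). That puts the rim near z = 103. I'll continue.

```bash
python3 -m jog '0 0 0.004 0 0 0; 0 0 0.008 0 0 0; 0 0 0.012 0 0 0; 0 0 0.016 0 0 0; 0 0 0.02 0 0 0'; python3 f.py
```

```text
time_s: 13.98
ee_pos: [493.6, -178.0, 171.5]
ee_rot: [180.0, -0.0, -160.0]
force: [0.9, 0.1, 1.6]
gripper_width: 35.8
F tool [-0.9  -0.25 -1.59] M tool [ 0.03 -0.1  -0.02] z 171.45204262782013 w 35.848917073628876
```

```bash
python3 -m jog '0 0 0.004 0 0 0; 0 0 0.008 0 0 0; 0 0 0.012 0 0 0; 0 0 0.016 0 0 0; 0 0 0.02 0 0 0'; python3 f.py
```

```text
time_s: 14.4
ee_pos: [493.6, -178.0, 161.2]
ee_rot: [180.0, -0.0, -160.0]
force: [0.9, 0.3, 1.8]
gripper_width: 35.9
F tool [-0.92 -0.05 -1.82] M tool [ 0.05 -0.09 -0.01] z 161.2429402447403 w 35.90718335265253
```

```bash
python3 -m jog '0 0 0.004 0 0 0; 0 0 0.008 0 0 0; 0 0 0.012 0 0 0; 0 0 0.012 0 0 0'; python3 f.py
```

```text
time_s: 14.73
ee_pos: [493.5, -178.0, 154.5]
ee_rot: [180.0, -0.1, -160.0]
force: [1.7, -0.2, -4.7]
gripper_width: 36.3
F tool [-1.49 -0.78  4.68] M tool [ 0.22 -0.36  0.01] z 154.4821434409596 w 36.30578755048892
```

```bash
python3 -m jog '0 0 0.004 0 0 0; 0 0 0.008 0 0 0; 0 0 0.012 0 0 0'; python3 f.py
```

```text
time_s: 14.98
ee_pos: [493.6, -178.0, 148.4]
ee_rot: [180.0, -0.0, -160.0]
force: [1.6, -0.2, 1.6]
gripper_width: 36.0
F tool [-1.48 -0.72 -1.63] M tool [ 0.04 -0.16 -0.  ] z 148.39215145661908 w 35.97977240295675
```

```bash
python3 -m jog '0 0 0.004 0 0 0; 0 0 0.008 0 0 0'; python3 f.py
```

```text
time_s: 15.15
ee_pos: [493.6, -178.0, 144.3]
ee_rot: [180.0, -0.0, -160.0]
force: [1.0, 0.1, 2.0]
gripper_width: 35.9
F tool [-1.01 -0.3  -2.01] M tool [ 0.04 -0.16 -0.04] z 144.25988110455935 w 35.90763131456212
```

```bash
python3 -m jog '0 0 0.004 0 0 0; 0 0 0.008 0 0 0'; python3 f.py
```

```text
time_s: 15.32
ee_pos: [493.6, -178.0, 140.1]
ee_rot: [180.0, -0.0, -160.0]
force: [1.4, -0.4, 0.0]
gripper_width: 35.9
F tool [-1.13 -0.86 -0.03] M tool [ 0.09 -0.13 -0.01] z 140.05221939358543 w 35.9020798374969
```

```bash
python3 -m jog '0 0 0.002 0 0 0; 0 0 0.004 0 0 0; 0 0 0.006 0 0 0'; python3 f.py
```

```text
time_s: 15.57
ee_pos: [493.1, -177.9, 136.2]
ee_rot: [179.9, -0.1, -160.0]
force: [0.9, -0.5, -5.2]
gripper_width: 35.9
F tool [-0.73 -0.77  5.22] M tool [ 0.12 -0.16  0.03] z 136.1957576612913 w 35.911557587664056
```

```bash
python3 -m jog '0 0 0.002 0 0 0; 0 0 0.004 0 0 0'; python3 f.py
```

```text
time_s: 15.73
ee_pos: [492.3, -177.5, 133.5]
ee_rot: [179.8, -0.2, -160.0]
force: [-0.5, -0.1, -1.7]
gripper_width: 35.8
F tool [0.49 0.11 1.71] M tool [-0.05 -0.01 -0.02] z 133.53622247857922 w 35.833099160886064
```

```bash
python3 -m jog '0 0 0.002 0 0 0; 0 0 0.004 0 0 0'; python3 f.py
```

```text
time_s: 15.9
ee_pos: [491.9, -177.4, 131.7]
ee_rot: [179.8, -0.2, -160.0]
force: [-1.8, 0.1, 6.9]
gripper_width: 35.9
F tool [ 1.69  0.73 -6.88] M tool [-0.35  0.26 -0.  ] z 131.67618201307886 w 35.932446378252294
```

```bash
python3 -m jog '0 0 0 0 0 0; 0 0 0 0 0 0'; python3 f.py
```

```text
time_s: 16.07
ee_pos: [491.9, -177.4, 131.7]
ee_rot: [179.8, -0.2, -160.0]
force: [-0.6, -0.1, -2.8]
gripper_width: 36.0
F tool [0.61 0.11 2.77] M tool [-0.03 -0.09 -0.02] z 131.71577815890643 w 36.04878080850973
```

```bash
python3 -m jog '0 0 0.001 0 0 0; 0 0 0.001 0 0 0'; python3 f.py
```

```text
time_s: 16.23
ee_pos: [492.0, -177.4, 131.7]
ee_rot: [179.8, -0.2, -160.0]
force: [0.2, 0.8, 2.8]
gripper_width: 36.0
F tool [-0.49  0.71 -2.77] M tool [-0.19  0.19 -0.09] z 131.68650140836328 w 36.026125520200885
```

```bash
python3 -m jog '0 0 0.001 0 0 0; 0 0 0.0015 0 0 0; 0 0 0.0015 0 0 0; 0 0 0.0015 0 0 0; 0 0 0.0015 0 0 0'; python3 f.py
```

```text
time_s: 16.65
ee_pos: [492.0, -177.4, 131.7]
ee_rot: [179.8, -0.2, -160.0]
force: [-1.9, 0.5, 6.3]
gripper_width: 35.8
F tool [ 1.62  1.08 -6.25] M tool [-0.33  0.23 -0.05] z 131.65335533090243 w 35.774013038624815
```

```bash
python3 -m jog '0 0 0.001 0 0 0; 0 0 0.002 0 0 0; 0 0 0.0022 0 0 0; 0 0 0.0022 0 0 0; 0 0 0.0022 0 0 0'; python3 f.py
```

```text
time_s: 17.07
ee_pos: [492.0, -177.4, 131.6]
ee_rot: [179.9, -0.2, -160.0]
force: [-2.7, 0.8, 8.6]
gripper_width: 36.2
F tool [ 2.3   1.72 -8.58] M tool [-0.45  0.33 -0.08] z 131.6149114229064 w 36.18437705004773
```

```bash
python3 -m jog '0 0 0.001 0 0 0; 0 0 0.002 0 0 0; 0 0 0.0025 0 0 0; 0 0 0.0025 0 0 0; 0 0 0.0025 0 0 0; 0 0 0.0025 0 0 0; 0 0 0.0025 0 0 0; 0 0 0.0025 0 0 0; 0 0 0.0025 0 0 0; 0 0 0.0025 0 0 0; 0 0 0.0025 0 0 0; 0 0 0.0025 0 0 0; 0 0 0.0025 0 0 0; 0 0 0.0025 0 0 0; 0 0 0.0025 0 0 0; 0 0 0.0025 0 0 0; 0 0 0.0025 0 0 0; 0 0 0.0025 0 0 0'; python3 f.py
```

```text
time_s: 18.57
ee_pos: [491.9, -177.5, 131.6]
ee_rot: [179.9, -0.2, -160.0]
force: [-3.9, 0.8, 10.8]
gripper_width: 35.7
F tool [  3.38   2.09 -10.83] M tool [-0.56  0.49 -0.04] z 131.55366083751318 w 35.661138932917225
```

```bash
python3 -m jog '0 0 0 0 0 0; 0 0 0 0 0 0'; python3 -m jog '0 0 0 0 0 0; 0 0 0 0 0 0; 0 0 0 0 0 0; 0 0 0 0 0 0; 0 0 0 0 0 0; 0 0 0 0 0 0; 0 0 0 0 0 0; 0 0 0 0 0 0; 0 0 0 0 0 0; 0 0 0 0 0 0' 0.7; python3 f.py
```

```text
time_s: 18.73
ee_pos: [492.1, -177.5, 131.6]
ee_rot: [179.9, -0.1, -160.0]
force: [-1.4, 0.8, 3.9]
gripper_width: 36.0
time_s: 19.57
ee_pos: [492.1, -177.6, 131.7]
ee_rot: [179.9, -0.1, -160.0]
force: [0.2, 0.1, -1.1]
gripper_width: 77.4
F tool [-0.22 -0.    1.14] M tool [-0.05  0.04  0.02] z 131.6501311789186 w 77.37019816602755
```

Released. Next I retreat straight up, then back off so the wrist camera can see the result.

```bash
python3 -m jog '0 0 -0.01 0 0 0; 0 0 -0.03 0 0 0; 0 0 -0.06 0 0 0; 0 0 -0.1 0 0 0; 0 0 -0.14 0 0 0; 0 0 -0.18 0 0 0; 0 0 -0.22 0 0 0; 0 0 -0.26 0 0 0; -0.04 0 -0.28 0 0 0; -0.08 0 -0.28 0 0 0; -0.1 0 -0.28 0 0 0; -0.1 0 -0.28 0 0 0; -0.1 0 -0.28 0 0 0; -0.1 0 -0.28 0 0 0'
python3 - <<'E'
from h import *
np.set_printoptions(precision=1,suppress=True)
s=state();print(s['time_s'],s['ee_pos'],s['force'])
im=grab_frame("side");c=cal("wrist");w=grab_frame("wrist");save(w,"w7.png")
a=cv2.resize(im[140:212,325:389],None,fx=6,fy=6,interpolation=3)
b=cv2.resize(w,None,fx=.65,fy=.65)
can=np.zeros((440,800,3),'uint8');can[:432,:384]=a;can[:260,384:800]=b;save(can,"c7.png")
d=tip_of("mallet_head","wrist")[:1];print(d,[atz(c,x["location"],125) for x in d])
E
```

```text
time_s: 20.73
ee_pos: [538.4, -160.5, 271.1]
ee_rot: [179.9, -0.2, -160.0]
force: [0.9, 0.2, 1.0]
gripper_width: 77.6
20.7333 [ 538.4 -160.5  271.1] [0.9 0.2 1. ]
[{'location': [318.6, 140.3], 'confidence': 0.71}] [array([ 490.8, -177.3,  125. ])]
```

View pics/c7.png

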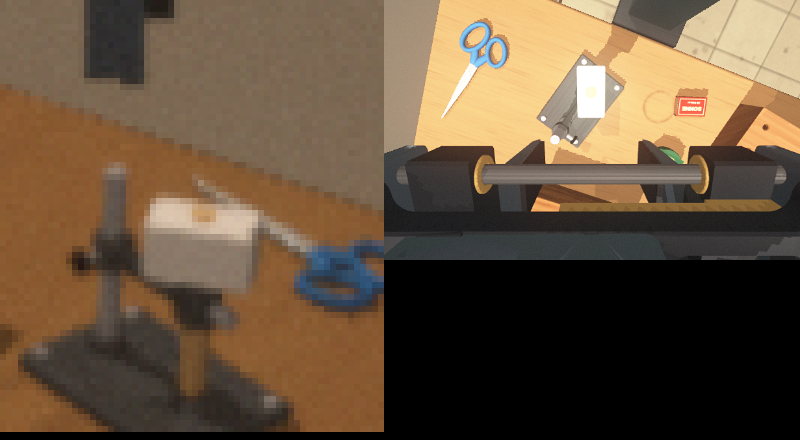

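The side view shows the head flush on the rim at about (358,183) with the handle hanging upright below the ring. The wrist view shows the head square over the ring, with the scissors, matchbox and tin undisturbed and the gripper clear.

```bash
python3 -c "
from workcell import *
print(job_done(), state()['time_s'])"
```

```text
the job is handed in; nothing more can be done
the job is handed in; nothing more can be done
```

The mallet is hanging upright and fully home in the ring holder. I let go of it, backed the gripper clear and handed the job in at about 21 s of the 64 s allowed.

- **Getting it in:** I took the largest of the three mallets, the one in the block's middle hole, and lowered its handle through the ring. The catch let go just before contact, and the head met the rim with the TCP at about 132 mm. That puts the real rim near z = 105.
- **Pressing home:** The wrist read 10.8 N at the end of about 1.3 s. With the mallet's weight that is roughly 12 to 13 N on the rim. The highest reading I saw was 10.8 N, but I only sampled force at the end of each move. Short trial pushes of up to about 9 N came before the main press.
- **Last checks:** The final side and wrist pictures show the head flush on the rim and the handle vertical. The scissors and matchbox look undisturbed, and the tin is partly hidden by the gripper but shows no sign of having moved.
- **Disagreements:** The ring position from the cameras differed by 2 to 5 mm. Just above the ring, the side view put the handle about 3 mm off the position the wrist camera gave. I corrected by 2 mm, and the handle then went in with side forces under 3 N. The first height estimate for the rim, about 110 mm, was about 5 mm too high. Force sensing during the descent settled it.

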